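# Unlock the range selector and change over to the round key

## Task

Change the bench sealer's selector over to the round key. First pinch the lock slide so that its release plate is held in, and move it along its rail fully to the other end; then press the round key gently until it stays down by itself and the narrow key that was down has popped up, pressing no other key.

Things in the scene. Friction and masses are not known exactly. Their poses are not given: they have to be found in the camera images.
- selector: grey console, fixed to the bench, 218 mm deep (x) by 350 wide (y). Origin on the bench under its centre; own x points away from the robot, y left. Its rear 94 mm is a flat deck 85 mm high with the lock slide and, at the right-hand end, a loose label roll (68 mm across, 50 tall); in front of it a panel slopes down to -x at 20 degrees, with a row of four white keys 70 mm apart, in changing order
- slide_grip (a point): grip point of the lock slide, a metal block on the deck: 30 mm above the deck. The block is 24 mm thick along the console's x, 56 long along y, 52 tall; the release plate (40 x 40 mm) is on its front (-x) face. Pinch block and plate together along x: 36 mm over both with the plate out, 30 mm with it in (their middle is then 1 mm behind this point)
- lock_slide (a joint): position of the lock slide along its rail, m: 0 = locked end, 0.100 = unlocked end, growing towards the console's +y. It moves only after the release plate has been squeezed in, against about 2 N of friction. At 0 it blocks all the keys, so that none can be pressed home
- release (a joint): how far the release plate is squeezed in, m: 0 = out, 0.006 = fully in (flush stop). Sprung, about 3 N to start and 7 N fully in; the slide is locked until it is in by more than 4.5 mm; a grip of 15 N or more holds it in
- round_unit: the round key with its dark square bezel (62 x 60 mm). Origin on the sloped panel under the key's centre; own x and y axes level as the console's. The key is damaged if the gripper presses on it with more than 25 N
- round_top (a point): centre of the top face of the round key, a disc cap 48 mm across that stands 40 mm out of the panel when up. The point moves with the key; its z axis is the press axis, square to the sloped panel: it points up and 20 degrees towards the robot (console -x)
- round_key (a joint): depth pressed in, square to the panel, m: 0 = up. Sprung: 2.5 N at first, up to 7 N as it works the latch, then a click and 5 N. The depth where it catches is set differently in every unit, 0.011 to 0.0225, unseen. About 1 mm deeper comes a stiff buffer (6 N/mm, 2.5 mm), then a hard stop: feel for it (stop at 11 to 14 N). Let go too early, it comes back up; caught, it stays down
- narrow_key (a joint): the narrow key (cap 50 x 20 mm, 40 mm tall): it starts caught down (at about 0.017, which tells nothing of the round key's depth) and springs up to 0 when another key is pressed far enough
- square_key (a joint): the plain square key (cap 46 x 46 mm, 40 mm tall): 0 = up; not to be pressed
- ribbed_key (a joint): the square key with two raised ribs across its top (cap 46 x 46 mm, 40 mm tall): 0 = up; not to be pressed

How it is judged:
On the way, in this order (a step that is already met when the one before it is completed fails the run):
1. the lock slide is at the unlocked end of its rail (value of joint lock_slide above 0.094 m), for 0.2 s.
2. the round key is down and the narrow key has popped up (value of joint round_key above 0.009 m and value of joint narrow_key below 0.003 m), for 0.2 s.
At the end, for the whole second after the job is handed in: the lock slide is within 6 mm of the unlocked end, the round key stays down by itself (more than 9 mm in), and the narrow, square and ribbed keys are all up (within 3 mm) (all of step 2 and value of joint each of square_key, ribbed_key below 0.003 m and value of joint lock_slide above 0.094 m); the robot touches nothing.
It fails at once if the round key is pressed with more than 25 N (contact force between the fingers and round_unit above 25 N).
It fails at once if the square or the ribbed key is pressed (value of joint any of square_key, ribbed_key above 0.006 m).
It also fails if it takes over 42 s, if anything falls off the work surface, if the arm or the gripper's body presses on something with over 40 N, if the wrist force passes 120 N, or if a joint passes its speed limit or range.

## Robot

A 6-joint arm with a two-finger parallel gripper is mounted at the origin on a cart in front of the work surface, level with it; the furniture and walls round the work are solid. World frame = base frame: x ahead of the robot, y to its left, z up, the work surface at z = 0. Lengths are in m, angles in rad, forces in N, time in s.
With the tool pointing down it reaches from about 0.375 to 0.975 m from the base axis. Payload 3.8 kg.
Tool frame: the origin (TCP) lies midway between the tips of the shut fingers; the grasp point (between the pads) lies 19 mm behind it; z points along the fingers, y is the direction in which the jaws open and shut (so a half turn about z gives the same grasp; the last joint's range is limited). The gripper opens to 85 mm and grips with 20 to 120 N. Pads are 22 mm wide; open, the fingers measure 114 mm over their backs; the gripper's body (76 mm by 85 mm) begins 54 mm behind the grasp point. The pads swing forward as they close: fully open they stand 13 mm farther back than shut.
Start: joints at [1.208, 0.264, 1.604, -0, 1.274, -0.037], TCP at [0.216, 0.639, 0.231] pointing down, gripper open.
Joint ranges: [-2.63, 2.63], [-0.94, 2.18], [0.31, 2.57], [-1.31, 4.45], [0, 2.66], [-2.55, 2.55]. Speed limits (rad/s): [2.57, 2.57, 3.14, 3.14, 3.14, 3.14].

## Interface

Orientations are given as a rotation vector (axis times angle).
In Python, from workcell import bot gives the robot as it stands.
- The arm moves only by the tool drive_tool, never from a script. Its argument "deltas" is a list of rows, each an object with "hand": the opening, from 0 (shut) to 1 (fully open); "offset": the shift along the world's x, y, z in cm, a list of three; "angular": the turn, a rotation vector about the world's x, y, z in degrees, a list of three. A call has 1 to 8 rows; each row is the pose to reach, as a shift and turn from the pose commanded when the call began; what a row does not reach only later rows make up. A row lasts 1/8 s, in which the tool goes at most 62.5 mm and 10.7 degrees, less where a joint would pass 70% of its speed; a pose out of reach is approached as far as the arm can. A call with a gripper value outside its range is refused whole. The fingers move at their own pace and stop on an object; "force" is the grip in N (left out, the last holds). Time passes only in rows, so rows that repeat a pose let the fingers close. It gives the time, the measured TCP pose, the force and the opening at its end, in the units of the state.
- bot.read_state(): the state, without advancing time (a new reading comes with each control period).
- bot.read_camera(name): name is "side" or "top"; returns a dict with "frame" (384x512x3 uint8, blue, green, red), "mtx" (3x3 intrinsics, pixels), "R" (3x3) and "t" (3): a world point X has camera coordinates R X + t. Camera axes: x right, y down, z forward; pixel columns grow to the right and rows downward; lengths in m; the calibration is good to about 2 mm. A picture is of the moment at which its call begins. There is no depth.
- bot.finish_job(): hands the job in, once; it reports no verdict.
The state is a dict: "time": time; "q": joint angles; "joint_vel": joint speeds; "joint_torque": joint torques, N m; "tool_pos": TCP position; "tcp_rot": TCP orientation; "wrist_force": force on the tool from outside, world axes, zero at the start; "torque": the same for the moment, N m; "width": opening from 0.0 (shut) to 1.0 (fully open).
Only numpy, scipy, OpenCV 4.12 (cv2) and the standard library are available. Lean on these libraries where they do the work, as an engineer would, in place of code of your own. Each camera call takes 0.05 s, during which the arm holds its last target. There are 200 camera calls.

## Working session

There is one attempt and no reset: what is moved stays moved. The work goes in short steps, Python scripts to look and compute and a tool call to move; the robot and the scene stay as the last step left them, time stands still between calls to the robot, and variables do not carry over. Pictures are saved under pics/ and viewed, about 8 in all and at most 12, crops included, and the job is handed in when it is done.

Besides the shell and the picture viewer there is one more tool, called after ">>>" as name(argument=value, ...) on one line, values as JSON. drive_tool: Moves the arm, as the interface text tells. Its arguments: {"type":"object","properties":{"deltas":{"type":"array"},"force":{"type":"number"}},"required":["deltas"]}

```bash
mkdir -p pics; cat > h.py <<'E'
import numpy as np, cv2
from workcell import bot
def cam(n):
    c=bot.read_camera(n); return c
def proj(c,X):
    p=np.array(c["R"])@np.array(X,float)+np.array(c["t"]).ravel(); u=np.array(c["mtx"])@p; return u[:2]/u[2]
def ray(c,uv):
    R=np.array(c["R"]); t=np.array(c["t"]).ravel()
    d=R.T@np.linalg.inv(c["mtx"])@np.array([uv[0],uv[1],1.]); return -R.T@t, d/np.linalg.norm(d)
def onz(c,uv,z):
    o,d=ray(c,uv); return o+d*(z-o[2])/d[2]
def tri(c1,p1,c2,p2):
    o1,d1=ray(c1,p1);o2,d2=ray(c2,p2)
    s=np.linalg.lstsq(np.c_[d1,-d2],o2-o1,rcond=None)[0]
    a=o1+s[0]*d1;b=o2+s[1]*d2; return (a+b)/2,np.linalg.norm(a-b)
E
python3 - <<'E'
from h import *
import pickle
C={n:cam(n) for n in("top","side")}
pickle.dump(C,open("c0.pkl","wb"))
for n,c in C.items():
    cv2.imwrite(f"pics/{n}0.png",cv2.resize(c["frame"],None,fx=1.5,fy=1.5)); print(n,ray(c,(256,192)),np.array(c["mtx"])[0,0])
print(bot.read_state())
E
```

```text
top (array([0.37773215, 0.02685222, 0.93573802]), array([ 0.18780643,  0.00422431, -0.98219698])) 369.51061326379266
side (array([ 0.57714481, -0.78401195,  0.58932025]), array([-0.02376104,  0.85482255, -0.51837614])) 499.6677303821742
{'time': 0.1, 'q': array([ 1.20808214e+00,  2.64661846e-01,  1.60528558e+00, -2.01167434e-05,
        1.27369335e+00, -3.69002424e-02]), 'joint_vel': array([-0.00014011, -0.00068923, -0.00313455, -0.00191631, -0.00065083,
       -0.00170561]), 'joint_torque': array([ 2.56615131e-04, -5.16707540e+01, -3.68594384e+01, -6.04589513e-05,
        6.25133471e-03, -7.46045913e-06]), 'tool_pos': array([0.21582037, 0.63884843, 0.23007129]), 'tcp_rot': array([-0.50945436, -3.09961531,  0.00315878]), 'wrist_force': array([ 0.65773928,  0.19620805, -0.21380698]), 'torque': array([-0.01319242, -0.01882476, -0.03126049]), 'width': 1.0029166712071047}
```

View pics/top0.png

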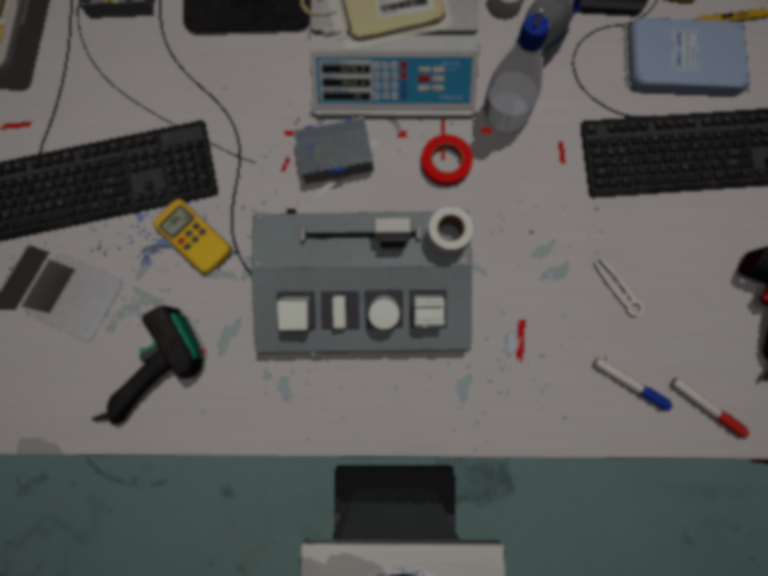

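View pics/side0.png

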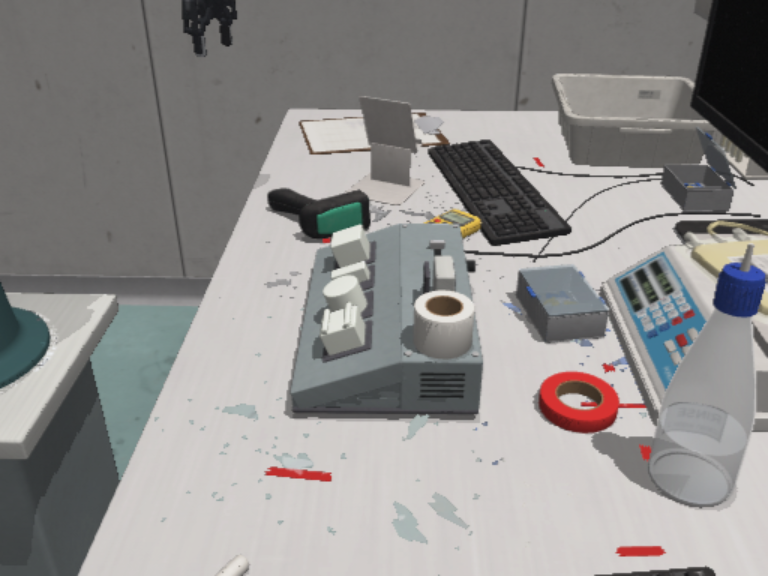

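The top view (shown at 1.5x) has the keys from left to right as square (292,313), narrow (340,312, down), round (384,313) and ribbed (429,310). The slide is at its right-hand locked end (394,230), beside the roll (450,229). I'll zoom in to measure.

```bash
python3 - <<'E'
from h import *
import pickle
C=pickle.load(open("c0.pkl","rb"))
a=C["top"]["frame"][135:240,160:320]; b=C["side"]["frame"][145:280,190:325]
cv2.imwrite("pics/za.png",cv2.resize(a,None,fx=5,fy=5,interpolation=cv2.INTER_CUBIC))
cv2.imwrite("pics/zb.png",cv2.resize(b,None,fx=4.4,fy=4.4,interpolation=cv2.INTER_CUBIC))
E
```

```text
(no output)
```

View pics/za.png

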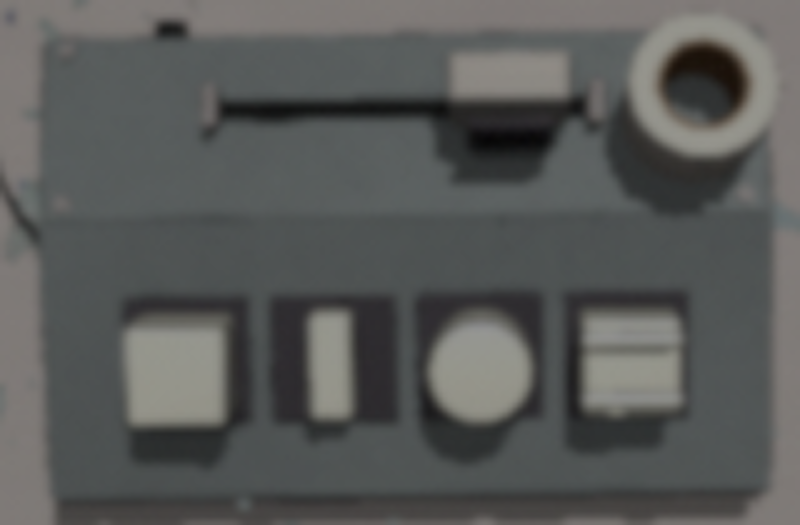

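View pics/zb.png

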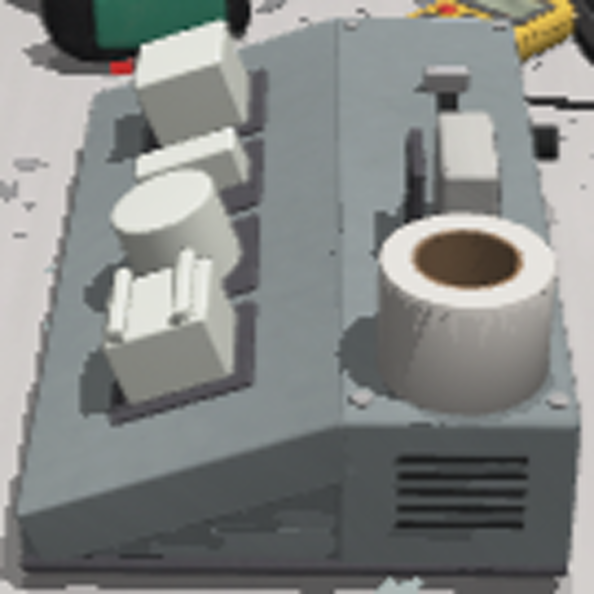

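The crops show the block top in za at about (450–568, 52–98) and in zb at (440,178), (498,180), (490,113). The round cap is centred at (480,370) in za and (163,203) in zb. Next I'll triangulate these.

```bash
python3 - <<'E'
from h import *
import pickle
C=pickle.load(open("c0.pkl","rb")); T,S=C["top"],C["side"]
A=lambda u,v:(160+(u+.5)/5-.5,135+(v+.5)/5-.5)
B=lambda u,v:(190+(u+.5)/4.4-.5,145+(v+.5)/4.4-.5)
def t(n,a,b):
    p,e=tri(T,A(*a),S,B(*b)); print(n,p.round(4),"gap",round(e,4)); return p
t("blk NR",(568,53),(498,180));t("blk NF",(568,98),(440,178));t("blk FR",(450,53),(490,113));t("blk FF",(450,98),(443,115))
# roll top centre, round cap centre
t("roll",(702,85),(468,260))
# round cap ellipse: white, connected mask
def fit(c,box,thr,show):
    x0,y0,x1,y1=box; g=cv2.resize(c["frame"][y0:y1,x0:x1],None,fx=8,fy=8,interpolation=cv2.INTER_CUBIC).min(2)
    m=(g>thr).astype(np.uint8); k=max(cv2.findContours(m,0,1)[0],key=cv2.contourArea)
    e=cv2.fitEllipse(k); print(show,e[1],np.array(e[0])/8); return (x0+(e[0][0]+.5)/8-.5,y0+(e[0][1]+.5)/8-.5)
r=t("round",(480,370),(163,203))
g=T["frame"][194:226,240:272].min(2); print(g[8:26:2,4:30:2])
# deck: corners
L=[("deck/panel L",(45,216),(337,20)),("deck/panel R",(770,213),(340,427)),("rear R",(770,30),(580,420)),("frontR",(768,490),(20,512)),("frontL",(57,496),(97,93)),("rearL",(42,40),(510,25))]
P={n:t(n,a,b) for n,a,b in L}
for a,b in(("deck/panel L","deck/panel R"),("frontL","frontR"),("rearL","rear R")):
    d=P[a]-P[b]; print("yaw",np.degrees(np.arctan2(-d[0],d[1])),"len",np.linalg.norm(d))
for n in P:
    pass
t("railL",(209,90),(446,70));t("railR",(596,90),(468,200))
print("key centres z~.1:",[onz(T,A(*p),.1).round(4) for p in((178,372),(330,365),(480,370),(632,360))])
E
```

```text
blk NR [ 0.6395 -0.0082  0.1341] gap 0.0004
blk NF [ 0.6168 -0.0082  0.1349] gap 0.0018
blk FR [0.6387 0.0453 0.1359] gap 0.0004
blk FF [0.6183 0.0452 0.1345] gap 0.0011
roll [ 0.6248 -0.0687  0.1336] gap 0.0005
round [0.4989 0.0311 0.0968] gap 0.001
[[ 49  57 100 137 144 145 145 144 143 128  83  48  60]
 [ 52  78 131 143 143 143 144 143 143 141 115  61  59]
 [ 54  99 139 142 142 142 141 142 142 142 132  76  62]
 [ 56 114 139 140 141 140 141 141 140 140 135  88  62]
 [ 58 113 138 139 139 139 139 140 139 139 135  85  63]
 [ 48  96 136 138 138 138 139 138 139 137 127  73  60]
 [ 42  65 123 136 137 136 137 137 136 134 105  51  61]
 [ 43  37  85 124 134 136 136 136 133 110  63  42  61]
 [ 47  32  40  72 103 118 120 114  90  59  55  59  68]]
deck/panel L [0.5727 0.2373 0.0847] gap 0.0021
deck/panel R [ 0.5772 -0.106   0.0809] gap 0.0007
rear R [ 0.6672 -0.1075  0.0871] gap 0.0014
frontR [ 0.4509 -0.1078  0.0374] gap 0.0013
frontL [0.4456 0.2352 0.0404] gap 0.0002
rearL [0.6622 0.2449 0.0794] gap 0.0012
yaw 0.7416696079416111 len 0.3434002883221471
yaw 0.8849852674617406 len 0.3431198912185948
yaw 0.8181456479900119 len 0.3525378487244169
railL [0.6284 0.1593 0.0982] gap 0.0071
railR [ 0.625  -0.0207  0.1311] gap 0.0043
key centres z~.1: [array([0.4975, 0.169 , 0.1   ]), array([0.501 , 0.0997, 0.1   ]), array([0.499 , 0.0312, 0.1   ]), array([ 0.5039, -0.0382,  0.1   ])]
```

>>> drive_tool(deltas=[{"hand": 1, "offset": [3, -4.5, 0], "angular": [0, 0, -5]}, {"hand": 1, "offset": [6, -9, 0], "angular": [0, 0, -10]}, {"hand": 1, "offset": [9, -13.5, 0], "angular": [0, 0, -16]}, {"hand": 1, "offset": [12, -18, 0], "angular": [0, 0, -22]}, {"hand": 1, "offset": [15, -22.5, 0], "angular": [0, 0, -28]}, {"hand": 1, "offset": [18, -27, 0], "angular": [0, 0, -34]}, {"hand": 1, "offset": [21, -31.5, 0], "angular": [0, 0, -40]}, {"hand": 1, "offset": [24, -36, 0], "angular": [0, 0, -45]}], force=25)

```text
time: 1.1
tool_pos: [0.4565, 0.2778, 0.2309]
tcp_rot: [-1.661, -2.666, 0.001]
wrist_force: [1.4, 0.5, 1.0]
width: 1.002
```

>>> drive_tool(deltas=[{"hand": 0.75, "offset": [3, -4.5, 0], "angular": [0, 0, -5]}, {"hand": 0.75, "offset": [6, -9, 0], "angular": [0, 0, -10]}, {"hand": 0.75, "offset": [9, -13.5, 0], "angular": [0, 0, -15]}, {"hand": 0.75, "offset": [12, -18.5, 0], "angular": [0, 0, -20]}, {"hand": 0.75, "offset": [14.5, -22.5, 0], "angular": [0, 0, -24]}, {"hand": 0.75, "offset": [16.0, -25, -1], "angular": [0, 0, -25.5]}, {"hand": 0.75, "offset": [16.8, -25.9, -2.5], "angular": [0, 0, -25.5]}, {"hand": 0.75, "offset": [16.8, -25.9, -3.5], "angular": [0, 0, -25.5]}])

```text
time: 2.1
tool_pos: [0.6233, 0.0205, 0.1942]
tcp_rot: [-2.204, -2.236, 0.002]
wrist_force: [-1.5, 1.1, -1.2]
width: 0.75
```

```bash
python3 - <<'E'
from h import *
from scipy.spatial.transform import Rotation as Ro
s=bot.read_state(); print(s["tool_pos"],Ro.from_rotvec(s["tcp_rot"]).as_matrix().round(4),s["q"].round(3),s["wrist_force"].round(2))
c=cam("side"); cv2.imwrite("pics/s1.png",cv2.resize(c["frame"][60:300,170:390],None,fx=2.5,fy=2.5))
print((proj(c,s["tool_pos"])-[170,60])*2.5)
E
```

```text
[0.62327819 0.02049283 0.19423207] [[-1.410e-02  9.999e-01 -2.700e-03]
 [ 9.999e-01  1.410e-02  5.000e-04]
 [ 5.000e-04 -2.600e-03 -1.000e+00]] [-0.007  0.195  1.758  0.     1.192 -0.022] [-1.5   1.09 -1.22]
[311.12581054 220.56936747]
```

View pics/s1.png

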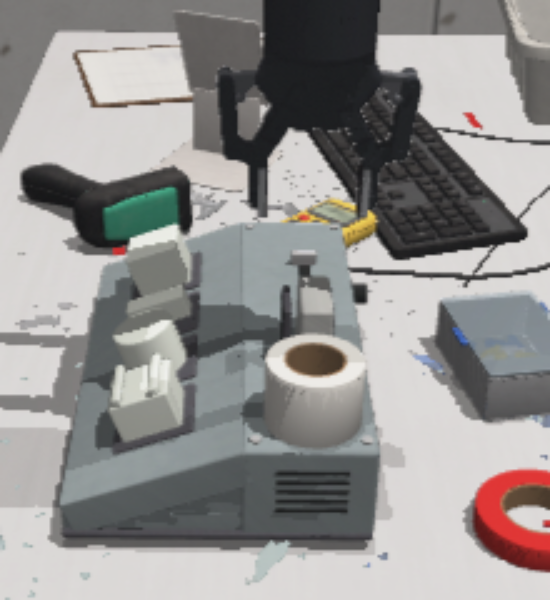

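The open fingers straddle the block (seen in the crop at (311,290)), clear of the roll. Now I'll descend.

>>> drive_tool(deltas=[{"hand": 0.75, "offset": [0.1, -0.1, -3], "angular": [0, 0, 0]}, {"hand": 0.75, "offset": [0.1, -0.1, -6], "angular": [0, 0, 0]}, {"hand": 0.75, "offset": [0.1, -0.1, -8], "angular": [0, 0, 0]}, {"hand": 0.75, "offset": [0.1, -0.1, -9.5], "angular": [0, 0, 0]}, {"hand": 0.75, "offset": [0.1, -0.1, -10], "angular": [0, 0, 0]}, {"hand": 0.75, "offset": [0.1, -0.1, -10], "angular": [0, 0, 0]}])

```text
time: 2.9
tool_pos: [0.6253, 0.0196, 0.0966]
tcp_rot: [2.205, 2.238, 0.001]
wrist_force: [0.1, 0.4, 0.7]
width: 0.752
```

>>> drive_tool(deltas=[{"hand": 0.3, "offset": [0, 0, 0], "angular": [0, 0, 0]}, {"hand": 0.2, "offset": [0, 0, 0], "angular": [0, 0, 0]}, {"hand": 0.2, "offset": [0, 0, 0], "angular": [0, 0, 0]}, {"hand": 0.2, "offset": [0, 0, 0], "angular": [0, 0, 0]}], force=30)

```text
time: 3.4
tool_pos: [0.6261, 0.0194, 0.0977]
tcp_rot: [2.204, 2.237, 0.002]
wrist_force: [0.5, -0.5, 6.1]
width: 0.342
```

Width 0.342 is about 29 mm, so the plate is in. Next I'll slide it along.

>>> drive_tool(deltas=[{"hand": 0.2, "offset": [0, 1.5, 0], "angular": [0, 0, 0]}, {"hand": 0.2, "offset": [0, 3, 0], "angular": [0, 0, 0]}, {"hand": 0.2, "offset": [-0.1, 4.5, 0], "angular": [0, 0, 0]}, {"hand": 0.2, "offset": [-0.1, 6, 0], "angular": [0, 0, 0]}, {"hand": 0.2, "offset": [-0.1, 7.5, 0], "angular": [0, 0, 0]}, {"hand": 0.2, "offset": [-0.1, 9, 0], "angular": [0, 0, 0]}, {"hand": 0.2, "offset": [-0.1, 9.8, 0], "angular": [0, 0, 0]}, {"hand": 0.2, "offset": [-0.1, 10.2, 0], "angular": [0, 0, 0]}])

```text
time: 4.4
tool_pos: [0.6242, 0.1196, 0.0977]
tcp_rot: [2.201, 2.237, -0.005]
wrist_force: [-3.1, -15.6, 10.5]
width: 0.338
```

>>> drive_tool(deltas=[{"hand": 0.2, "offset": [0, 0.1, 0], "angular": [0, 0, 0]}, {"hand": 0.2, "offset": [0, 0.2, 0], "angular": [0, 0, 0]}, {"hand": 0.2, "offset": [0, 0.2, 0], "angular": [0, 0, 0]}])

```text
time: 4.78
tool_pos: [0.6242, 0.1196, 0.0977]
tcp_rot: [2.202, 2.235, -0.007]
wrist_force: [-2.0, -13.8, 9.0]
width: 0.339
```

The slide has travelled 100 mm and is at its stop. I'll release and lift.

>>> drive_tool(deltas=[{"hand": 0.2, "offset": [0, -0.3, 0], "angular": [0, 0, 0]}, {"hand": 0.75, "offset": [0, -0.3, 0], "angular": [0, 0, 0]}, {"hand": 0.75, "offset": [0, -0.3, 0], "angular": [0, 0, 0]}, {"hand": 0.75, "offset": [0, -0.3, 0], "angular": [0, 0, 0]}, {"hand": 0.75, "offset": [0, -0.3, 3], "angular": [0, 0, 0]}, {"hand": 0.75, "offset": [0, -0.3, 6], "angular": [0, 0, 0]}, {"hand": 0.75, "offset": [0, -0.3, 9], "angular": [0, 0, 0]}, {"hand": 0.75, "offset": [0, -0.3, 9.5], "angular": [0, 0, 0]}])

```text
time: 5.78
tool_pos: [0.6261, 0.1211, 0.1942]
tcp_rot: [2.202, 2.236, 0.007]
wrist_force: [0.4, -0.2, -0.2]
width: 0.747
```

```bash
python3 - <<'E'
from h import *
s=bot.read_state(); print(s["tool_pos"],s["wrist_force"].round(2))
c=cam("side"); cv2.imwrite("pics/s2.png",cv2.resize(c["frame"][60:300,170:390],None,fx=2.5,fy=2.5))
E
```

```text
[0.62605221 0.12107062 0.19415583] [ 0.44 -0.22 -0.21]
```

View pics/s2.png

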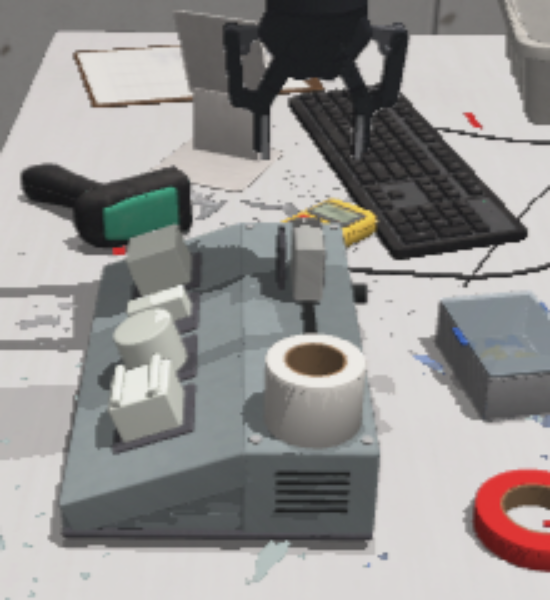

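The slide block is now at the far end, at (305,262) in the crop, and the gripper is free. I'll shut the fingers, tilt 20° and go above the round key.

>>> drive_tool(deltas=[{"hand": 0, "offset": [-4, -2.5, 0], "angular": [0, -5, 0]}, {"hand": 0, "offset": [-8, -5, 0], "angular": [0, -10, 0]}, {"hand": 0, "offset": [-12, -7.5, 0], "angular": [0.2, -16, 0]}, {"hand": 0, "offset": [-14.1, -9, -1], "angular": [0.3, -20, 0]}, {"hand": 0, "offset": [-14.1, -9, -3], "angular": [0.3, -20, 0]}, {"hand": 0, "offset": [-14.1, -9, -5], "angular": [0.3, -20, 0]}, {"hand": 0, "offset": [-14.1, -9, -5.7], "angular": [0.3, -20, 0]}, {"hand": 0, "offset": [-14.1, -9, -5.7], "angular": [0.3, -20, 0]}])

```text
time: 6.82
tool_pos: [0.4821, 0.0305, 0.1328]
tcp_rot: [2.019, 2.049, 0.359]
wrist_force: [0.1, 1.0, 0.5]
width: -0.001
```

```bash
python3 - <<'E'
from h import *
from scipy.spatial.transform import Rotation as Ro
s=bot.read_state(); R=Ro.from_rotvec(s["tcp_rot"]).as_matrix(); print(s["tool_pos"],R[:,2],s["wrist_force"].round(2),s["width"])
n=np.array([-.342,-.005,.94]); d=np.array([.499,.031,.0975])-s["tool_pos"]; print(-d@n, d+n*(-d@n))
c=cam("side"); cv2.imwrite("pics/s3.png",cv2.resize(c["frame"][100:280,180:330],None,fx=3.3,fy=3.3))
E
```

```text
[0.48214943 0.03054927 0.13284906] [ 0.33947863  0.00515868 -0.94059962] [0.13 0.97 0.49] -0.0013542138522033686
0.038993263122521465 [0.00351487 0.00025576 0.00130461]
```

View pics/s3.png

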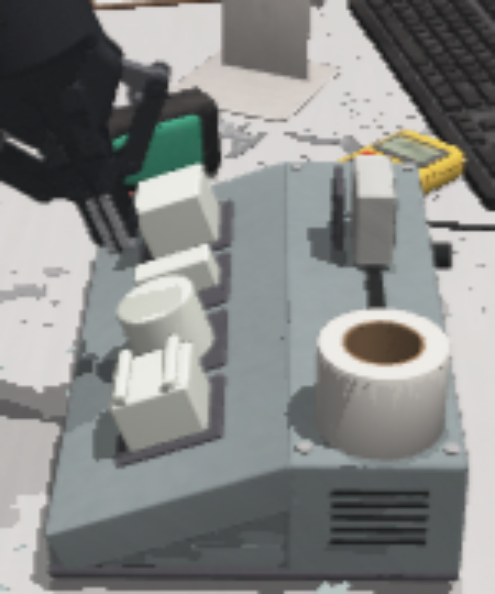

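The shut fingers hover above the round key along its press axis. Now I'll approach.

>>> drive_tool(deltas=[{"hand": 0, "offset": [0.6, 0.03, -0.8], "angular": [0, 0, 0]}, {"hand": 0, "offset": [0.9, 0.03, -1.5], "angular": [0, 0, 0]}, {"hand": 0, "offset": [1.2, 0.03, -2.2], "angular": [0, 0, 0]}, {"hand": 0, "offset": [1.48, 0.03, -2.97], "angular": [0, 0, 0]}, {"hand": 0, "offset": [1.48, 0.03, -2.97], "angular": [0, 0, 0]}])

```text
time: 7.5
tool_pos: [0.4972, 0.0308, 0.1034]
tcp_rot: [2.019, 2.049, 0.359]
wrist_force: [0.4, 0.3, 0.3]
width: 0.001
```

>>> drive_tool(deltas=[{"hand": 0, "offset": [0.07, 0, -0.19], "angular": [0, 0, 0]}, {"hand": 0, "offset": [0.14, 0, -0.38], "angular": [0, 0, 0]}, {"hand": 0, "offset": [0.21, 0, -0.56], "angular": [0, 0, 0]}, {"hand": 0, "offset": [0.27, 0, -0.75], "angular": [0, 0, 0]}, {"hand": 0, "offset": [0.27, 0, -0.75], "angular": [0, 0, 0]}])

```text
time: 8.12
tool_pos: [0.5008, 0.0308, 0.0973]
tcp_rot: [2.018, 2.047, 0.362]
wrist_force: [-1.9, 0.1, 2.7]
width: -0.002
```

>>> drive_tool(deltas=[{"hand": 0, "offset": [0.07, 0, -0.19], "angular": [0, 0, 0]}, {"hand": 0, "offset": [0.14, 0, -0.38], "angular": [0, 0, 0]}, {"hand": 0, "offset": [0.14, 0, -0.38], "angular": [0, 0, 0]}])

```text
time: 8.5
tool_pos: [0.5022, 0.0308, 0.0934]
tcp_rot: [2.018, 2.047, 0.362]
wrist_force: [-1.5, 1.2, 3.0]
width: -0.002
```

>>> drive_tool(deltas=[{"hand": 0, "offset": [0.07, 0, -0.19], "angular": [0, 0, 0]}, {"hand": 0, "offset": [0.14, 0, -0.38], "angular": [0, 0, 0]}, {"hand": 0, "offset": [0.14, 0, -0.38], "angular": [0, 0, 0]}])

```text
time: 8.88
tool_pos: [0.5036, 0.0308, 0.0895]
tcp_rot: [2.018, 2.047, 0.362]
wrist_force: [-0.5, 0.9, 3.2]
width: -0.002
```

>>> drive_tool(deltas=[{"hand": 0, "offset": [0.03, 0, -0.1], "angular": [0, 0, 0]}, {"hand": 0, "offset": [0.03, 0, -0.1], "angular": [0, 0, 0]}])

```text
time: 9.12
tool_pos: [0.5039, 0.0308, 0.0887]
tcp_rot: [2.018, 2.047, 0.362]
wrist_force: [-0.9, 1.3, 3.6]
width: -0.002
```

>>> drive_tool(deltas=[{"hand": 0, "offset": [0.03, 0, -0.1], "angular": [0, 0, 0]}, {"hand": 0, "offset": [0.03, 0, -0.1], "angular": [0, 0, 0]}])

```text
time: 9.38
tool_pos: [0.5043, 0.0308, 0.0878]
tcp_rot: [2.018, 2.047, 0.362]
wrist_force: [-0.9, 1.3, 5.7]
width: 0.001
```

>>> drive_tool(deltas=[{"hand": 0, "offset": [0.03, 0, -0.1], "angular": [0, 0, 0]}, {"hand": 0, "offset": [0.03, 0, -0.1], "angular": [0, 0, 0]}])

```text
time: 9.62
tool_pos: [0.5046, 0.0308, 0.0869]
tcp_rot: [2.018, 2.047, 0.362]
wrist_force: [-0.8, 0.9, 5.0]
width: -0.002
```

>>> drive_tool(deltas=[{"hand": 0, "offset": [0.03, 0, -0.1], "angular": [0, 0, 0]}, {"hand": 0, "offset": [0.03, 0, -0.1], "angular": [0, 0, 0]}])

```text
time: 9.88
tool_pos: [0.5049, 0.0308, 0.0858]
tcp_rot: [2.018, 2.047, 0.362]
wrist_force: [0.8, 1.7, 5.4]
width: 0.001
```

>>> drive_tool(deltas=[{"hand": 0, "offset": [0.03, 0, -0.1], "angular": [0, 0, 0]}, {"hand": 0, "offset": [0.03, 0, -0.1], "angular": [0, 0, 0]}])

```text
time: 10.12
tool_pos: [0.5053, 0.0309, 0.0849]
tcp_rot: [2.017, 2.047, 0.362]
wrist_force: [-0.6, 0.3, 6.3]
width: -0.001
```

>>> drive_tool(deltas=[{"hand": 0, "offset": [0.03, 0, -0.1], "angular": [0, 0, 0]}, {"hand": 0, "offset": [0.03, 0, -0.1], "angular": [0, 0, 0]}])

```text
time: 10.38
tool_pos: [0.5056, 0.0309, 0.0839]
tcp_rot: [2.017, 2.047, 0.362]
wrist_force: [-1.1, 1.6, 5.9]
width: 0.003
```

>>> drive_tool(deltas=[{"hand": 0, "offset": [0.03, 0, -0.1], "angular": [0, 0, 0]}, {"hand": 0, "offset": [0.03, 0, -0.1], "angular": [0, 0, 0]}])

```text
time: 10.62
tool_pos: [0.506, 0.0308, 0.0828]
tcp_rot: [2.017, 2.047, 0.362]
wrist_force: [0.1, 1.3, 4.4]
width: -0.002
```

>>> drive_tool(deltas=[{"hand": 0, "offset": [0.03, 0, -0.1], "angular": [0, 0, 0]}, {"hand": 0, "offset": [0.03, 0, -0.1], "angular": [0, 0, 0]}])

```text
time: 10.88
tool_pos: [0.5058, 0.0307, 0.0814]
tcp_rot: [2.018, 2.047, 0.361]
wrist_force: [1.1, 0.5, 3.6]
width: -0.004
```

>>> drive_tool(deltas=[{"hand": 0, "offset": [0.03, 0, -0.1], "angular": [0, 0, 0]}, {"hand": 0, "offset": [0.03, 0, -0.1], "angular": [0, 0, 0]}])

```text
time: 11.12
tool_pos: [0.5056, 0.0306, 0.08]
tcp_rot: [2.018, 2.048, 0.36]
wrist_force: [0.5, -0.4, 2.4]
width: -0.005
```

```bash
python3 - <<'E'
from h import *
for i in range(3):
    c=cam("side"); s=bot.read_state(); print(s["time"],s["wrist_force"].round(2),s["torque"].round(3),s["tool_pos"].round(4))
a=cv2.resize(c["frame"][130:250,180:290],None,fx=4,fy=4,interpolation=cv2.INTER_CUBIC)
c=cam("top"); b=cv2.resize(c["frame"][165:245,165:252],None,fx=4,fy=6)
cv2.imwrite("pics/s4.png",np.hstack([a,b[:480,:348]]))
E
```

```text
11.175 [ 1.14 -0.69  2.51] [-0.027 -0.069 -0.002] [0.5055 0.0307 0.0799]
11.225 [1.22 0.72 2.6 ] [-0.045  0.036 -0.041] [0.5055 0.0307 0.08  ]
11.275 [ 0.23 -0.59  2.2 ] [-0.07   0.065 -0.012] [0.5055 0.0307 0.08  ]
```

View pics/s4.png

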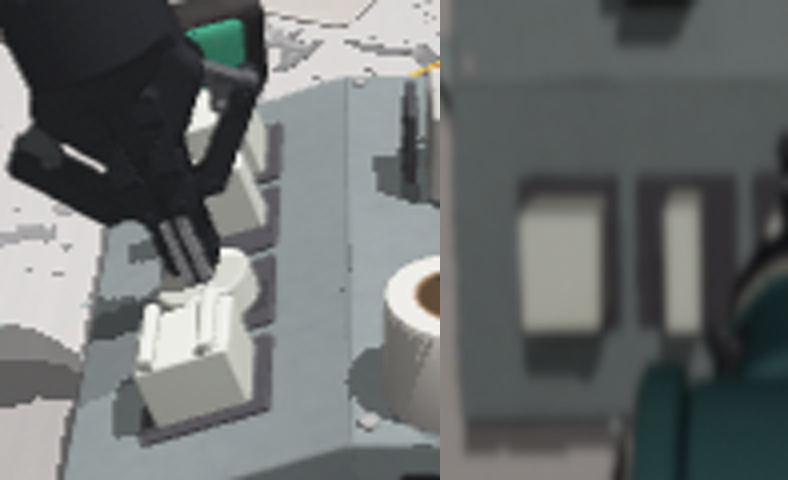

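The narrow key at (235,185) now looks up. I'll keep going until I feel the buffer.

>>> drive_tool(deltas=[{"hand": 0, "offset": [0.03, 0, -0.1], "angular": [0, 0, 0]}, {"hand": 0, "offset": [0.03, 0, -0.1], "angular": [0, 0, 0]}])

```text
time: 11.58
tool_pos: [0.5058, 0.0307, 0.0792]
tcp_rot: [2.018, 2.048, 0.36]
wrist_force: [-2.5, -1.0, 3.8]
width: 0.002
```

>>> drive_tool(deltas=[{"hand": 0, "offset": [0.02, 0, -0.07], "angular": [0, 0, 0]}, {"hand": 0, "offset": [0.02, 0, -0.07], "angular": [0, 0, 0]}])

```text
time: 11.82
tool_pos: [0.5061, 0.0307, 0.0786]
tcp_rot: [2.018, 2.048, 0.36]
wrist_force: [-3.5, -1.3, 5.5]
width: -0.002
```

>>> drive_tool(deltas=[{"hand": 0, "offset": [0.02, 0, -0.07], "angular": [0, 0, 0]}, {"hand": 0, "offset": [0.02, 0, -0.07], "angular": [0, 0, 0]}])

```text
time: 12.08
tool_pos: [0.5063, 0.0307, 0.0781]
tcp_rot: [2.018, 2.048, 0.36]
wrist_force: [-6.6, -1.7, 7.9]
width: -0.001
```

>>> drive_tool(deltas=[{"hand": 0, "offset": [0.02, 0, -0.07], "angular": [0, 0, 0]}, {"hand": 0, "offset": [0.02, 0, -0.07], "angular": [0, 0, 0]}])

```text
time: 12.32
tool_pos: [0.5065, 0.0308, 0.0776]
tcp_rot: [2.018, 2.048, 0.36]
wrist_force: [-7.3, -1.4, 10.4]
width: -0.001
```

The axial force is about 12 N, so the key is in the buffer. I'll retract along the axis.

>>> drive_tool(deltas=[{"hand": 0, "offset": [-0.07, 0, 0.19], "angular": [0, 0, 0]}, {"hand": 0, "offset": [-0.2, 0, 0.6], "angular": [0, 0, 0]}, {"hand": 0, "offset": [-0.7, 0, 2], "angular": [0, 0, 0]}, {"hand": 0, "offset": [-1.7, 0, 5], "angular": [0, 0, 0]}, {"hand": 0, "offset": [-3.5, 0, 10], "angular": [0, 0, 0]}, {"hand": 0, "offset": [-5, 0, 15], "angular": [0, 0, 0]}, {"hand": 0, "offset": [-5, 0, 18], "angular": [0, 0, 0]}, {"hand": 0, "offset": [-5, 0, 18], "angular": [0, 0, 0]}])

```text
time: 13.32
tool_pos: [0.4587, 0.0309, 0.2621]
tcp_rot: [2.013, 2.043, 0.369]
wrist_force: [0.0, -0.5, -0.1]
width: 0.002
```

```bash
python3 - <<'E'
from h import *
s=bot.read_state(); print(s["tool_pos"],s["wrist_force"].round(2))
c=cam("side"); cv2.imwrite("pics/s5.png",cv2.resize(c["frame"][135:280,180:330],None,fx=4,fy=4,interpolation=cv2.INTER_CUBIC))
E
```

```text
[0.45869581 0.03091063 0.26207557] [ 0.02 -0.5  -0.12]
```

View pics/s5.png

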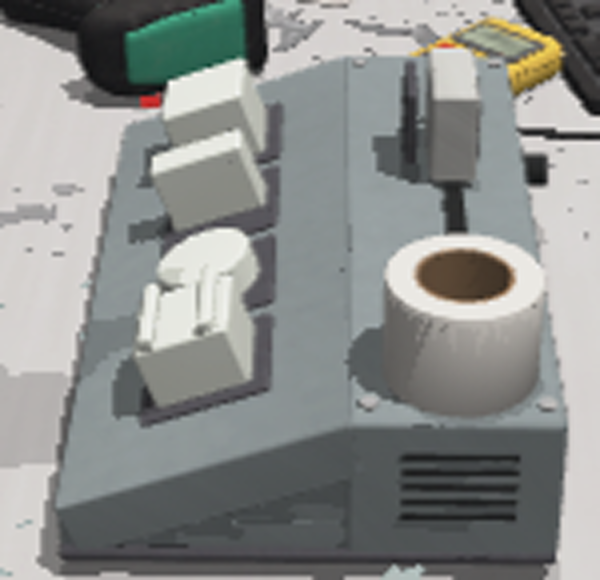

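The round key at (208,262) stays down. The narrow key (210,175), square key and ribbed key are up, and the slide (452,115) is at the far end. I'll hand it in.

```bash
python3 -c "
from workcell import bot
print(bot.finish_job())"
```

```text
the job is handed in; nothing more can be done
None
```

The job is handed in at about 13.4 s, and my last picture shows everything where it should be; no verdict is reported.

- **Lock slide:** I pinched the block and release plate together; the opening read about 29 mm, so the plate was in. I moved the slide 100 mm until it met its stop at about 14 N, then let go.
- **Round key:** I pressed it with shut fingers along the 20° axis. The force fell off after the click, and I stopped in the buffer at about 12 N, roughly 22 mm deep. No reading came near 25 N.
- **Last check:** The final side view, taken with the arm clear, shows the round key staying down and the narrow, square and ribbed keys up. The slide is at the unlocked end, and the wrist force was near zero.
- **Disagreement:** After the click the wrist read only about 2.5 N rather than the stated 5 N, before rising in the buffer.

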